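# Feel the vial block for leftover plugs, then seat the new vial

### The arm

A 6-joint arm with a two-finger parallel gripper is mounted at the origin on a cart in front of the work surface, level with it; the furniture and walls round the work are solid. World frame = base frame: x ahead of the robot, y to its left, z up, the work surface at z = 0. Lengths are in m, angles in rad, forces in N, time in s.
With the tool pointing down it reaches from about 0.25 to 0.775 m from the base axis. Payload 4 kg.
Tool frame: the origin (TCP) lies where the fingers leave the gripper's body, on its centre line; the fingertips stand 97 mm ahead of it and the grasp point (between the pads) lies 78 mm ahead of it; z points along the fingers, y is the line along which they close (so a half turn about z gives the same grasp; the last joint's range is limited). The gripper opens to 94 mm and grips with 3 to 60 N. Pads are 16 mm wide; open, the fingers measure 119 mm over their backs; the gripper's body (75 mm by 177 mm) begins 78 mm behind the grasp point.
Start: joints at [-1.264, 0.087, 1.371, -0, 1.684, -0.103], TCP at [0.219, -0.504, 0.303] pointing down, gripper open.
Joint ranges: [-3.1, 3.1], [-0.76, 2.03], [0.27, 2.55], [-1.08, 4.22], [0.17, 2.65], [-2.57, 2.57]. Speed limits (rad/s): [2.79, 2.79, 3.14, 3.14, 3.14, 3.14].

### API

Orientations are given as [roll, pitch, yaw] about the fixed x, y, z axes, in that order (R = Rz(yaw) Ry(pitch) Rx(roll)).
In Python, from bench import robot, eyes gives the robot as it stands. The module is installed in compiled form; this text tells all that it offers.
- The arm moves only by the tool carry_out, never from a script. Its argument "deltas" is a list of rows, each an object of numbers: "dx", "dy", "dz": the shift along the tool's x, y, z each as a share of 0.02 m, from -1 to 1; "wx", "wy", "wz": the turn, a rotation vector about the tool's x, y, z each as a share of 0.12 rad, from -1 to 1; "gripper": the closure in counts, from 0 (fully open) to 255 (shut). In form: [{"dx": .., "dy": .., "dz": .., "wx": .., "wy": .., "wz": .., "gripper": ..}, ...]. A call has 1 to 20 rows; each row shifts and turns the commanded pose from where the row before left it, along the tool's axes as they then stand; what a row does not reach is not made up. A row lasts 1/12 s, in which the tool goes at most 41.7 mm and 7.16 degrees, less where a joint would pass 70% of its speed; a pose out of reach is approached as far as the arm can. A call with a number of a shift or a turn outside -1 to 1 is refused whole. A call with a gripper value outside its range is refused whole. The fingers move at their own pace and stop on an object; the grip force is fixed at half the most. Time passes only in rows, so rows that do not move let the fingers close. It gives the time, the measured TCP pose, the force, the opening and the grip force at its end, in the units of the state.
- robot.get_obs(): the state, without advancing time (a new reading comes with each control period).
- eyes.snapshot(name): name is "scene" or "top"; returns the picture (400x640x3 uint8, red, green, blue); there is no depth.
- eyes.get_calibration(name): a dict with "fovy" (degrees; the focal length in pixels is half the picture's height over the tangent of half this angle, whatever the lens; pixels are square), "cx", "cy" (the principal point, pixels), "R" (3x3) and "t" (3): a world point X has camera coordinates R X + t. Camera axes: x right, y down, z forward; pixel columns grow to the right and rows downward; lengths in m; the calibration is good to about 2 mm. A picture is of the moment at which its call begins. get_calibration takes no time and is no camera call.
- robot.close_job(): hands the job in; it is judged then, once.
The state is a dict: "time": time; "joint_positions": joint angles; "qvel": joint speeds; "joint_torque": joint torques, N m; "tool_pos": TCP position; "ee_rot": TCP orientation; "wrist_force": force on the tool from outside, world axes, zero at the start; "wrist_torque": the same for the moment, N m; "width": finger opening in m; "finger_force": force on a finger pad.
Only numpy, scipy, OpenCV 4.12 (cv2) and the standard library are available. Lean on these libraries where they do the work, as an engineer would, in place of code of your own. Each camera call takes 0.05 s, during which the arm holds its last target. There are 200 camera calls.

### The job

Two of the three wells in the metal vial block still have an old plug stuck at the bottom. Feel down the wells with the steel gauge rod until it goes right to the bottom of the empty one, and put the gauge back upright in its own hole in the white stand. Then take the new vial from the stand and lower it, without dropping it, fully home into that empty well; let go of it and leave the beaker and the petri dish where they are.

Things in the scene. Friction and masses are not known exactly. Their poses are not given: they have to be found in the camera images.
- vial_block: Fixed grey metal block, 72 (x) x 198 (y) x 70 mm high, turned up to 20 degrees either way. Origin at the centre of its underside. Three round wells along its y axis, each 25 mm wide (2 mm chamfer) and 58 mm deep. On the bottom of two of them, it is not known which, a flat plug of the same metal, 23 mm wide and 20 mm high, is stuck fast (38 mm depth left).
- well_1 (a point): Centre of the bottom of the well at the block's +y end (the robot's left), 12 mm above the worktop; z up, axes as the block's. The mouth is 58 mm above this point. The point is the same whether or not a plug lies there.
- well_2 (a point): The same for the middle well, 55 mm from each neighbour.
- well_3 (a point): The same for the well at the block's -y end (the robot's right).
- stand: Fixed white plastic stand, 68 (x) x 158 (y) x 50 mm high, turned up to 20 degrees, left or right of the block. Two blind holes 38 mm deep, 80 mm apart along its y axis: the gauge's narrow one and the vial's wider one. Origin at the centre of its underside.
- gauge_seat (a point): Centre of the bottom of the gauge's hole (16 mm wide), at the stand's +y end, 12 mm above the worktop; z up. Mouth 38 mm above it, with a 2 mm chamfer.
- vial_seat (a point): Centre of the bottom of the hole in which the new vial starts (26 mm wide), at the stand's -y end; same heights.
- gauge: Loose steel gauge rod, 120 mm long, about 70 g, upright in its hole. 12 mm thick up to 85 mm, then a dark ringed grip 18 mm thick, 35 mm long. Origin at the centre of its lower tip, z along the rod to the grip. A dark line 58 mm above the tip comes level with the block's top when the tip is at the bottom of an empty well, 20 mm above it when on a plug.
- vial: Loose new vial, 100 mm tall, about 50 g, standing upright in the stand's other hole: clear glass body 22 mm thick up to 80 mm, then a white ribbed cap 24 mm thick and 20 mm high. Origin at the centre of its underside, z up. Fully home in a well its cap's top stands 42 mm above the block; on a plug it would stand 62 mm above.
- beaker: Bystander: small clear beaker, 54 mm wide, 70 mm high, loose, between block and stand. Origin at the centre of its underside.
- petri: Bystander: petri dish, 90 mm wide, 15 mm high, loose, behind the work. Origin at the centre of its underside.
There are look-alikes about, which are no part of the job. Several things have the shape of the vial; the one meant has the colours described above.

How it is judged:
By the outcome, as a careful person would: the job done as asked, in the order asked, and still so for the second after the job is handed in, with the robot touching nothing.
It also fails if it takes over 72 s, if anything falls off the work surface, if the arm or the gripper's body presses on something with over 40 N, if the wrist force passes 120 N, or if a joint passes its speed limit or range.

## Working session

There is one attempt and no reset: what is moved stays moved. The work goes in short steps, Python scripts to look and compute and a tool call to move; the robot and the scene stay as the last step left them, time stands still between calls to the robot, and variables do not carry over. Pictures are saved under pics/ and viewed, at most 10 in all, crops included, and the job is handed in when it is done.

Besides the shell and the picture viewer there is one more tool, called after ">>>" in YAML: its name, and indented under it one key for each argument. carry_out: Moves the arm, as the interface text tells. Shift numbers are shares of 0.02 m and turn numbers shares of 0.12 rad, none past 1 either way. Its arguments: {"type":"object","properties":{"deltas":{"type":"array","items":{"type":"object","properties":{"dx":{"type":"number"},"dy":{"type":"number"},"dz":{"type":"number"},"wx":{"type":"number"},"wy":{"type":"number"},"wz":{"type":"number"},"gripper":{"type":"number"}}}}},"required":["deltas"]}

```bash
mkdir -p pics; python3 - <<'E'
from bench import robot, eyes
import cv2,numpy as np
for n in("scene","top"):
    im=eyes.snapshot(n); cv2.imwrite(f"pics/{n}0.png",im[:,:,::-1]); c=eyes.get_calibration(n); print(n,c)
o=robot.get_obs();print({k:np.round(v,4) for k,v in o.items()})
E
```

```text
scene {'fovy': 53.03492897473196, 'cx': 320.83413587982125, 'cy': 198.02992202768036, 'R': array([[-0.66485292, -0.7469521 , -0.00575821],
       [-0.39230658,  0.35572651, -0.84826541],
       [ 0.63566197, -0.56171275, -0.52954003]]), 't': array([0.37908417, 0.26022964, 0.53008604])}
top {'fovy': 46.46675475415022, 'cx': 319.29707359498803, 'cy': 200.05694792876602, 'R': array([[ 0.02025503, -0.99979138,  0.00263387],
       [-0.97183948, -0.02030722, -0.23476719],
       [ 0.2347717 ,  0.00219552, -0.97204806]]), 't': array([-0.02847344,  0.58245095,  0.86293193])}
{'time': np.float64(0.1), 'joint_positions': array([-1.2641,  0.0878,  1.3721, -0.    ,  1.6836, -0.1031]), 'qvel': array([ 0.0008, -0.001 , -0.003 ,  0.    , -0.0019, -0.0033]), 'joint_torque': array([ 2.60000e-03, -3.41254e+01, -3.03302e+01,  7.20000e-02,
        3.04000e-02, -1.00000e-04]), 'tool_pos': array([ 0.2191, -0.5042,  0.3016]), 'ee_rot': array([-3.1397e+00, -2.0000e-04,  4.0980e-01]), 'wrist_force': array([-0.4626,  0.0556,  0.1215]), 'wrist_torque': array([0.0382, 0.0398, 0.0161]), 'finger_force': np.float64(0.0), 'width': np.float64(0.0942)}
```

View pics/scene0.png

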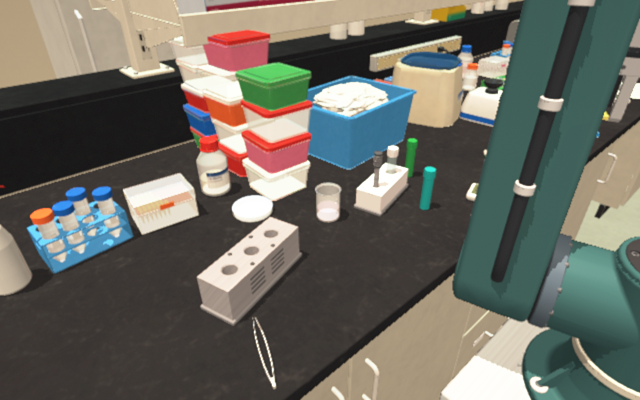

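View pics/top0.png

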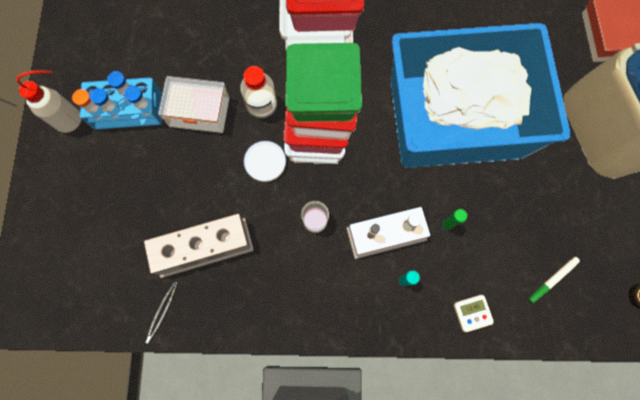

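The top view shows the block at about (198,243) with wells at (168,250), (196,243) and (222,235). The stand is at (388,232), with the gauge at (375,231) and the white-capped vial at (413,225). The beaker is at (315,216) and the petri dish at (265,161).

```bash
cat > h.py <<'E'
from bench import robot, eyes
import cv2,numpy as np
def ray(n,px,z):
    c=eyes.get_calibration(n);f=200/np.tan(np.radians(c['fovy']/2))
    d=c['R'].T@np.array([(px[0]-c['cx'])/f,(px[1]-c['cy'])/f,1]);o=-c['R'].T@c['t']
    return o+d*(z-o[2])/d[2]
def proj(n,X):
    c=eyes.get_calibration(n);f=200/np.tan(np.radians(c['fovy']/2));p=c['R']@np.array(X)+c['t']
    return np.array([c['cx']+f*p[0]/p[2],c['cy']+f*p[1]/p[2]])
E
python3 - <<'E'
from h import *
im=cv2.imread('pics/top0.png');g=cv2.cvtColor(im,cv2.COLOR_BGR2GRAY)
for name,(x0,y0,x1,y1),z,th in(("block",(135,205,262,285),.07,185),("stand",(335,195,440,265),.05,200)):
    m=np.zeros_like(g);m[y0:y1,x0:x1]=(g[y0:y1,x0:x1]>th)*255
    cs,hi=cv2.findContours(m,cv2.RETR_CCOMP,cv2.CHAIN_APPROX_NONE)
    for c,h in zip(cs,hi[0]):
        if cv2.contourArea(c)<25: continue
        r=cv2.minAreaRect(c)
        M=cv2.moments(c);ctr=(M['m10']/M['m00'],M['m01']/M['m00'])
        print(name,h[3],cv2.contourArea(c),np.round(ctr,1),np.round(ray("top",ctr,z),4))
        if cv2.contourArea(c)>800:
            P=np.array([ray("top",p[0],z)[:2] for p in c],np.float32)
            print(' rect',cv2.minAreaRect((P*1000)))
crop=np.hstack([cv2.resize(im[205:285,140:260],None,fx=3.3,fy=3.3,interpolation=2),cv2.resize(im[190:270,335:455],None,fx=3.3,fy=3.3,interpolation=2)])
s=cv2.imread('pics/scene0.png')
crop2=np.hstack([cv2.resize(s[215:325,190:310],None,fx=3.3,fy=3.3,interpolation=2)[:300],cv2.resize(s[130:240,340:460],None,fx=3.3,fy=3.3,interpolation=2)[:300]])
cv2.imwrite('pics/c1.png',np.vstack([crop,crop2]))
E
```

```text
block -1 3053.5 [194.6 242.9] [0.4916 0.2254 0.07  ]
 rect ((492.2659606933594, 224.65428161621094), (64.45045471191406, 189.75424194335938), 17.835201263427734)
block 0 161.0 [167.4 250.6] [0.4753 0.2772 0.07  ]
block 0 145.5 [194.5 242.4] [0.4926 0.2259 0.07  ]
block 0 144.0 [221.7 234.4] [0.5094 0.1738 0.07  ]
stand -1 2131.5 [389.2 230.2] [ 0.5282 -0.1583  0.05  ]
 rect ((528.4927978515625, -158.8038330078125), (60.69755172729492, 150.5977783203125), 15.38124942779541)
stand 0 151.5 [373.2 231. ] [ 0.5257 -0.1261  0.05  ]
stand 0 121.0 [408.4 225.9] [ 0.5378 -0.1973  0.05  ]
```

View pics/c1.png

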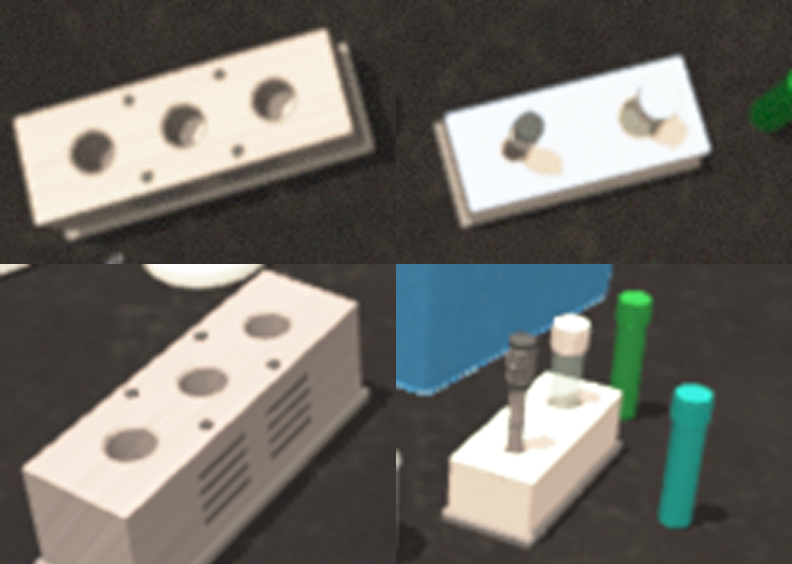

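The crop shows all three wells are open. The gauge's grip top is near (375,227) in the top view and the vial's cap top near (415,219). Green and teal decoy vials stand close by. I'll rotate the gripper so it closes across the stand's row of holes.

```bash
cat >> h.py <<'E'
from scipy.spatial.transform import Rotation as Ro
def to(p,yaw=None):
    o=robot.get_obs();R=Ro.from_euler('xyz',o['ee_rot'])
    print('t',round(float(o['time']),2),'pos',np.round(o['tool_pos'],4),'rpy',np.round(o['ee_rot'],4),'F',np.round(o['wrist_force'],1),'w',round(float(o['width']),4),'ff',round(float(o['finger_force']),1))
    if p is not None:
        print('rows of .02:',np.round(R.inv().apply(np.array(p)-o['tool_pos'])/.02,2))
        T=R if yaw is None else Ro.from_euler('xyz',[np.pi,0,yaw])
        print('rot rows .12:',np.round((R.inv()*T).as_rotvec()/.12,2))
E
python3 - <<'E'
from h import *
print(ray("top",(375,227),.132),ray("top",(415,219.4),.112))
print("teal",ray("top",(412,277),.1),"green",ray("top",(460,215),.1),"beaker",ray("top",(315,214),.07))
for p in ((.5179,-.1202,.132),(.5391,-.1974,.112),(.4753,.277,.07),(.4923,.2247,.07),(.5093,.1724,.07)): print(proj("scene",p),proj("top",p))
E
```

```text
[ 0.51899803 -0.12000935  0.132     ] [ 0.5388113  -0.19810294  0.112     ]
teal [ 0.43189498 -0.19196051  0.1       ] green [ 0.55164864 -0.28727863  0.1       ] beaker [ 0.5541124  -0.00853595  0.07      ]
[378.73392292 152.34111466] [375.10844436 227.59105438]
[393.4536348 147.5157758] [414.62357085 219.2424134 ]
[230.44038442 268.80352864] [167.47253441 250.63541487]
[252.15567321 249.71607437] [195.03647958 242.5140138 ]
[271.44679949 232.75942718] [222.36683993 234.46143582]
```

>>> carry_out:
  deltas:
    - {"wz": -1,"gripper": 100}
    - {"wz": -1,"gripper": 100}
    - {"wz": -1,"gripper": 100}
    - {"wz": -1,"gripper": 100}
    - {"wz": -1,"gripper": 100}
    - {"wz": -1,"gripper": 100}
    - {"wz": -1,"gripper": 100}
    - {"wz": -1,"gripper": 100}
    - {"wz": -1,"gripper": 100}
    - {"wz": -1,"gripper": 100}
    - {"wz": -1,"gripper": 100}
    - {"wz": -0.9,"gripper": 100}
    - {"gripper": 100}

```text
invalid input
```

>>> carry_out:
  deltas:
    - {"dx": 0,"dy": 0,"dz": 0,"wx": 0,"wy": 0,"wz": -1,"gripper": 100}
    - {"dx": 0,"dy": 0,"dz": 0,"wx": 0,"wy": 0,"wz": -1,"gripper": 100}
    - {"dx": 0,"dy": 0,"dz": 0,"wx": 0,"wy": 0,"wz": -1,"gripper": 100}
    - {"dx": 0,"dy": 0,"dz": 0,"wx": 0,"wy": 0,"wz": -1,"gripper": 100}
    - {"dx": 0,"dy": 0,"dz": 0,"wx": 0,"wy": 0,"wz": -1,"gripper": 100}
    - {"dx": 0,"dy": 0,"dz": 0,"wx": 0,"wy": 0,"wz": -1,"gripper": 100}
    - {"dx": 0,"dy": 0,"dz": 0,"wx": 0,"wy": 0,"wz": -1,"gripper": 100}
    - {"dx": 0,"dy": 0,"dz": 0,"wx": 0,"wy": 0,"wz": -1,"gripper": 100}
    - {"dx": 0,"dy": 0,"dz": 0,"wx": 0,"wy": 0,"wz": -1,"gripper": 100}
    - {"dx": 0,"dy": 0,"dz": 0,"wx": 0,"wy": 0,"wz": -1,"gripper": 100}
    - {"dx": 0,"dy": 0,"dz": 0,"wx": 0,"wy": 0,"wz": -1,"gripper": 100}
    - {"dx": 0,"dy": 0,"dz": 0,"wx": 0,"wy": 0,"wz": -0.9,"gripper": 100}

```text
time: 1.1
tool_pos: [0.2191, -0.5043, 0.302]
ee_rot: [-3.142, -0.001, 1.844]
wrist_force: [0.4, 0.3, -0.4]
width: 0.0571
finger_force: 0.0
```

```bash
python3 -c "
from h import *
to((.5185,-.1201,.26),1.84)"
```

```text
t 1.1 pos [ 0.2191 -0.5043  0.302 ] rpy [-3.1416e+00 -1.3000e-03  1.8436e+00] F [ 0.4  0.3 -0.4] w 0.0571 ff 0.0
rows of .02: [14.46 19.59  2.12]
rot rows .12: [-0.   -0.01  0.03]
```

>>> carry_out:
  deltas:
    - {"dx": 0.72,"dy": 0.98,"dz": 0.1,"wx": 0,"wy": 0,"wz": 0,"gripper": 100}
    - {"dx": 0.72,"dy": 0.98,"dz": 0.1,"wx": 0,"wy": 0,"wz": 0,"gripper": 100}
    - {"dx": 0.72,"dy": 0.98,"dz": 0.1,"wx": 0,"wy": 0,"wz": 0,"gripper": 100}
    - {"dx": 0.72,"dy": 0.98,"dz": 0.1,"wx": 0,"wy": 0,"wz": 0,"gripper": 100}
    - {"dx": 0.72,"dy": 0.98,"dz": 0.1,"wx": 0,"wy": 0,"wz": 0,"gripper": 100}
    - {"dx": 0.72,"dy": 0.98,"dz": 0.1,"wx": 0,"wy": 0,"wz": 0,"gripper": 100}
    - {"dx": 0.72,"dy": 0.98,"dz": 0.1,"wx": 0,"wy": 0,"wz": 0,"gripper": 100}
    - {"dx": 0.72,"dy": 0.98,"dz": 0.1,"wx": 0,"wy": 0,"wz": 0,"gripper": 100}
    - {"dx": 0.72,"dy": 0.98,"dz": 0.1,"wx": 0,"wy": 0,"wz": 0,"gripper": 100}
    - {"dx": 0.72,"dy": 0.98,"dz": 0.1,"wx": 0,"wy": 0,"wz": 0,"gripper": 100}
    - {"dx": 0.72,"dy": 0.98,"dz": 0.1,"wx": 0,"wy": 0,"wz": 0,"gripper": 100}
    - {"dx": 0.72,"dy": 0.98,"dz": 0.1,"wx": 0,"wy": 0,"wz": 0,"gripper": 100}
    - {"dx": 0.72,"dy": 0.98,"dz": 0.1,"wx": 0,"wy": 0,"wz": 0,"gripper": 100}
    - {"dx": 0.72,"dy": 0.98,"dz": 0.1,"wx": 0,"wy": 0,"wz": 0,"gripper": 100}
    - {"dx": 0.72,"dy": 0.98,"dz": 0.1,"wx": 0,"wy": 0,"wz": 0,"gripper": 100}
    - {"dx": 0.72,"dy": 0.98,"dz": 0.1,"wx": 0,"wy": 0,"wz": 0,"gripper": 100}
    - {"dx": 0.72,"dy": 0.98,"dz": 0.1,"wx": 0,"wy": 0,"wz": 0,"gripper": 100}
    - {"dx": 0.72,"dy": 0.98,"dz": 0.1,"wx": 0,"wy": 0,"wz": 0,"gripper": 100}
    - {"dx": 0.72,"dy": 0.98,"dz": 0.1,"wx": 0,"wy": 0,"wz": 0,"gripper": 100}
    - {"dx": 0.72,"dy": 0.98,"dz": 0.1,"wx": 0,"wy": 0,"wz": 0,"gripper": 100}

```text
time: 2.77
tool_pos: [0.5217, -0.1221, 0.262]
ee_rot: [-3.141, -0.0, 1.838]
wrist_force: [0.5, -0.6, -0.0]
width: 0.0575
finger_force: 0.0
```

```bash
python3 -c "
from h import *
to((.5185,-.1201,.190),1.84)"
```

```text
t 2.77 pos [ 0.5217 -0.1221  0.262 ] rpy [-3.1407e+00 -5.0000e-04  1.8379e+00] F [ 0.5 -0.6 -0. ] w 0.0575 ff 0.0
rows of .02: [ 0.14 -0.12  3.6 ]
rot rows .12: [-0.01 -0.   -0.02]
```

>>> carry_out:
  deltas:
    - {"dx": 0.07,"dy": -0.06,"dz": 0.7,"wx": 0,"wy": 0,"wz": 0,"gripper": 100}
    - {"dx": 0.07,"dy": -0.06,"dz": 0.8,"wx": 0,"wy": 0,"wz": 0,"gripper": 100}
    - {"dx": 0,"dy": 0,"dz": 0.8,"wx": 0,"wy": 0,"wz": 0,"gripper": 100}
    - {"dx": 0,"dy": 0,"dz": 0.7,"wx": 0,"wy": 0,"wz": 0,"gripper": 100}
    - {"dx": 0,"dy": 0,"dz": 0.6,"wx": 0,"wy": 0,"wz": 0,"gripper": 100}
    - {"dx": 0,"dy": 0,"dz": 0,"wx": 0,"wy": 0,"wz": 0,"gripper": 100}
    - {"dx": 0,"dy": 0,"dz": 0,"wx": 0,"wy": 0,"wz": 0,"gripper": 160}
    - {"dx": 0,"dy": 0,"dz": 0,"wx": 0,"wy": 0,"wz": 0,"gripper": 190}

```text
time: 3.43
tool_pos: [0.5185, -0.1214, 0.1914]
ee_rot: [3.141, 0.001, 1.838]
wrist_force: [-0.5, -0.5, 0.5]
width: 0.0474
finger_force: 0.0
```

```bash
python3 -c "
from h import *
to((.5185,-.1201,.190),1.84)
im=eyes.snapshot('top')[:,:,::-1][170:290,320:460];s=eyes.snapshot('scene')[:,:,::-1][100:220,320:460]
cv2.imwrite('pics/g1.png',cv2.resize(np.hstack([im,s]),None,fx=2.8,fy=2.8,interpolation=2))"
```

```text
t 3.43 pos [ 0.5185 -0.1214  0.1914] rpy [3.1406e+00 8.0000e-04 1.8376e+00] F [-0.5 -0.5  0.5] w 0.0474 ff 0.0
rows of .02: [0.06 0.02 0.07]
rot rows .12: [ 0.01  0.01 -0.02]
```

View pics/g1.png

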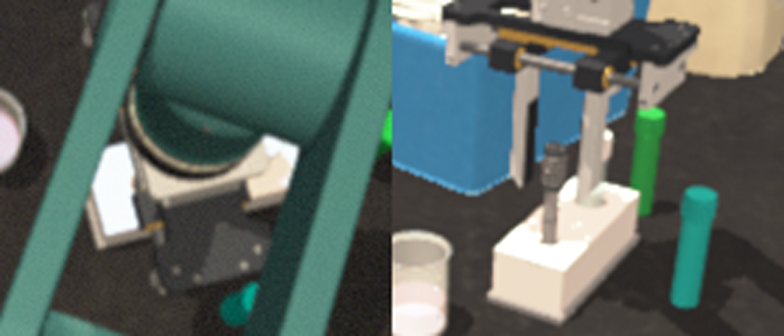

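The right-hand view shows the gauge grip at about (555,165), midway between fingertips at (520,185) and (590,205). I'll close on it.

>>> carry_out:
  deltas:
    - {"dx": 0,"dy": 0,"dz": 0,"wx": 0,"wy": 0,"wz": 0,"gripper": 225}
    - {"dx": 0,"dy": 0,"dz": 0,"wx": 0,"wy": 0,"wz": 0,"gripper": 225}
    - {"dx": 0,"dy": 0,"dz": 0,"wx": 0,"wy": 0,"wz": 0,"gripper": 240}
    - {"dx": 0,"dy": 0,"dz": 0,"wx": 0,"wy": 0,"wz": 0,"gripper": 255}
    - {"dx": 0,"dy": 0,"dz": 0,"wx": 0,"wy": 0,"wz": 0,"gripper": 255}
    - {"dx": 0,"dy": 0,"dz": 0,"wx": 0,"wy": 0,"wz": 0,"gripper": 255}

```text
time: 4.03
tool_pos: [0.5184, -0.1212, 0.1912]
ee_rot: [3.141, 0.001, 1.838]
wrist_force: [0.1, 0.2, 1.9]
width: 0.0167
finger_force: 30.0
```

```bash
python3 -c "
from h import *
to((.5185,-.1201,.290),1.84)"
```

```text
t 4.03 pos [ 0.5184 -0.1212  0.1912] rpy [3.1408e+00 6.0000e-04 1.8378e+00] F [0.1 0.2 1.9] w 0.0167 ff 30.0
rows of .02: [ 0.05  0.02 -4.94]
rot rows .12: [ 0.01  0.   -0.02]
```

>>> carry_out:
  deltas:
    - {"dx": 0,"dy": 0,"dz": -0.5,"wx": 0,"wy": 0,"wz": 0,"gripper": 255}
    - {"dx": 0,"dy": 0,"dz": -1,"wx": 0,"wy": 0,"wz": 0,"gripper": 255}
    - {"dx": 0,"dy": 0,"dz": -1,"wx": 0,"wy": 0,"wz": 0,"gripper": 255}
    - {"dx": 0,"dy": 0,"dz": -1,"wx": 0,"wy": 0,"wz": 0,"gripper": 255}
    - {"dx": 0,"dy": 0,"dz": -1,"wx": 0,"wy": 0,"wz": 0,"gripper": 255}

```text
time: 4.45
tool_pos: [0.5179, -0.1211, 0.2819]
ee_rot: [-3.141, -0.0, 1.838]
wrist_force: [-0.2, 0.6, -0.7]
width: 0.0165
finger_force: 30.0
```

>>> carry_out:
  deltas:
    - {"dx": 0.95,"dy": 0.23,"dz": 0,"wx": 0,"wy": 0,"wz": 0,"gripper": 255}
    - {"dx": 0.95,"dy": 0.23,"dz": 0,"wx": 0,"wy": 0,"wz": 0,"gripper": 255}
    - {"dx": 0.95,"dy": 0.23,"dz": 0,"wx": 0,"wy": 0,"wz": 0,"gripper": 255}
    - {"dx": 0.95,"dy": 0.23,"dz": 0,"wx": 0,"wy": 0,"wz": 0,"gripper": 255}
    - {"dx": 0.95,"dy": 0.23,"dz": 0,"wx": 0,"wy": 0,"wz": 0,"gripper": 255}
    - {"dx": 0.95,"dy": 0.23,"dz": 0,"wx": 0,"wy": 0,"wz": 0,"gripper": 255}
    - {"dx": 0.95,"dy": 0.23,"dz": 0,"wx": 0,"wy": 0,"wz": 0,"gripper": 255}
    - {"dx": 0.95,"dy": 0.23,"dz": 0,"wx": 0,"wy": 0,"wz": 0,"gripper": 255}
    - {"dx": 0.95,"dy": 0.23,"dz": 0,"wx": 0,"wy": 0,"wz": 0,"gripper": 255}
    - {"dx": 0.95,"dy": 0.23,"dz": 0,"wx": 0,"wy": 0,"wz": 0,"gripper": 255}
    - {"dx": 0.95,"dy": 0.23,"dz": 0,"wx": 0,"wy": 0,"wz": 0,"gripper": 255}
    - {"dx": 0.95,"dy": 0.23,"dz": 0,"wx": 0,"wy": 0,"wz": 0,"gripper": 255}
    - {"dx": 0.95,"dy": 0.23,"dz": 0,"wx": 0,"wy": 0,"wz": 0,"gripper": 255}
    - {"dx": 0.95,"dy": 0.23,"dz": 0,"wx": 0,"wy": 0,"wz": 0,"gripper": 255}
    - {"dx": 0.95,"dy": 0.23,"dz": 0,"wx": 0,"wy": 0,"wz": 0,"gripper": 255}
    - {"dx": 0,"dy": 0,"dz": 0,"wx": 0,"wy": 0,"wz": 0,"gripper": 255}

```text
time: 5.78
tool_pos: [0.509, 0.1747, 0.2809]
ee_rot: [-3.141, -0.002, 1.841]
wrist_force: [0.0, 0.3, 0.1]
width: 0.0163
finger_force: 30.0
```

```bash
python3 -c "
from h import *
to((.5093,.1724,.191),1.84)
cv2.imwrite('pics/w3.png',cv2.resize(eyes.snapshot('scene')[:,:,::-1][100:320,180:400],None,fx=2.7,fy=2.7,interpolation=2))"
```

```text
t 5.78 pos [0.509  0.1747 0.2809] rpy [-3.1415e+00 -1.7000e-03  1.8415e+00] F [0.  0.3 0.1] w 0.0163 ff 30.0
rows of .02: [-0.12 -0.02  4.49]
rot rows .12: [-0.   -0.01  0.01]
```

View pics/w3.png

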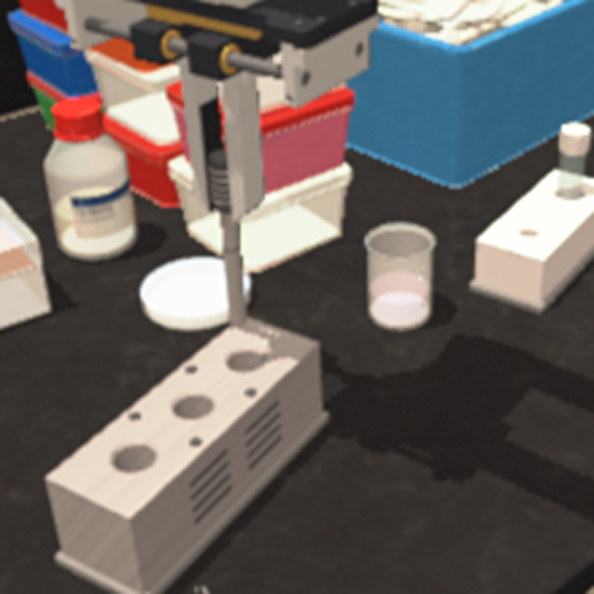

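The tip hangs at about (240,322) in the crop, above and behind well_3's mouth at (247,360), and the rod is vertical. Lowering into well_3.

>>> carry_out:
  deltas:
    - {"dx": -0.12,"dy": 0,"dz": 0.5,"wx": 0,"wy": 0,"wz": 0,"gripper": 255}
    - {"dx": 0,"dy": 0,"dz": 0.5,"wx": 0,"wy": 0,"wz": 0,"gripper": 255}
    - {"dx": 0,"dy": 0,"dz": 0.3,"wx": 0,"wy": 0,"wz": 0,"gripper": 255}
    - {"dx": 0,"dy": 0,"dz": 0.3,"wx": 0,"wy": 0,"wz": 0,"gripper": 255}
    - {"dx": 0,"dy": 0,"dz": 0.3,"wx": 0,"wy": 0,"wz": 0,"gripper": 255}
    - {"dx": 0,"dy": 0,"dz": 0.3,"wx": 0,"wy": 0,"wz": 0,"gripper": 255}
    - {"dx": 0,"dy": 0,"dz": 0,"wx": 0,"wy": 0,"wz": 0,"gripper": 255}

```text
time: 6.42
tool_pos: [0.5096, 0.1692, 0.2348]
ee_rot: [-3.139, -0.0, 1.837]
wrist_force: [0.1, -0.0, -0.2]
width: 0.0165
finger_force: 30.0
```

```bash
python3 -c "
from h import *
to((.5093,.1724,.211),1.84)"
```

```text
t 6.42 pos [0.5096 0.1692 0.2348] rpy [-3.1386 -0.      1.8373] F [ 0.1 -0.  -0.2] w 0.0165 ff 30.0
rows of .02: [0.16 0.03 1.19]
rot rows .12: [-0.02 -0.   -0.02]
```

>>> carry_out:
  deltas:
    - {"dx": 0.1,"dy": 0,"dz": 0.3,"wx": 0,"wy": 0,"wz": 0,"gripper": 255}
    - {"dx": 0,"dy": 0,"dz": 0.3,"wx": 0,"wy": 0,"wz": 0,"gripper": 255}
    - {"dx": 0,"dy": 0,"dz": 0.2,"wx": 0,"wy": 0,"wz": 0,"gripper": 255}
    - {"dx": 0,"dy": 0,"dz": 0.2,"wx": 0,"wy": 0,"wz": 0,"gripper": 255}
    - {"dx": 0,"dy": 0,"dz": 0.2,"wx": 0,"wy": 0,"wz": 0,"gripper": 255}
    - {"dx": 0,"dy": 0,"dz": 0,"wx": 0,"wy": 0,"wz": 0,"gripper": 255}

```text
time: 6.92
tool_pos: [0.5093, 0.1715, 0.2115]
ee_rot: [-3.14, 0.0, 1.838]
wrist_force: [0.0, -0.6, -1.0]
width: 0.0165
finger_force: 30.0
```

```bash
python3 -c "
from h import *
to((.5093,.1724,.191),1.84)"
```

```text
t 6.92 pos [0.5093 0.1715 0.2115] rpy [-3.1398e+00  1.0000e-04  1.8379e+00] F [ 0.  -0.6 -1. ] w 0.0165 ff 30.0
rows of .02: [0.04 0.02 1.03]
rot rows .12: [-0.01  0.   -0.02]
```

>>> carry_out:
  deltas:
    - {"dx": 0,"dy": 0,"dz": 0.1,"wx": 0,"wy": 0,"wz": 0,"gripper": 255}
    - {"dx": 0,"dy": 0,"dz": 0.1,"wx": 0,"wy": 0,"wz": 0,"gripper": 255}
    - {"dx": 0,"dy": 0,"dz": 0,"wx": 0,"wy": 0,"wz": 0,"gripper": 255}

```text
time: 7.17
tool_pos: [0.5099, 0.1716, 0.211]
ee_rot: [3.14, 0.0, 1.838]
wrist_force: [-2.1, -0.8, 7.0]
width: 0.0165
finger_force: 30.0
```

Contact at z 0.211, so well_3 is plugged. On to well_2.

>>> carry_out:
  deltas:
    - {"dx": 0,"dy": 0,"dz": -1,"wx": 0,"wy": 0,"wz": 0,"gripper": 255}
    - {"dx": 0,"dy": 0,"dz": -1,"wx": 0,"wy": 0,"wz": 0,"gripper": 255}
    - {"dx": 0,"dy": 0,"dz": -1,"wx": 0,"wy": 0,"wz": 0,"gripper": 255}
    - {"dx": 0,"dy": 0,"dz": -0.1,"wx": 0,"wy": 0,"wz": 0,"gripper": 255}
    - {"dx": 0.6,"dy": -0.05,"dz": 0,"wx": 0,"wy": 0,"wz": 0,"gripper": 255}
    - {"dx": 0.8,"dy": -0.05,"dz": 0,"wx": 0,"wy": 0,"wz": 0,"gripper": 255}
    - {"dx": 0.8,"dy": -0.05,"dz": 0,"wx": 0,"wy": 0,"wz": 0,"gripper": 255}
    - {"dx": 0.6,"dy": 0,"dz": 0,"wx": 0,"wy": 0,"wz": 0,"gripper": 255}
    - {"dx": 0,"dy": 0,"dz": 0,"wx": 0,"wy": 0,"wz": 0,"gripper": 255}
    - {"dx": 0,"dy": 0,"dz": 0,"wx": 0,"wy": 0,"wz": 0,"gripper": 255}

```text
time: 8.0
tool_pos: [0.4914, 0.2253, 0.2694]
ee_rot: [-3.14, 0.001, 1.839]
wrist_force: [0.4, -0.7, -0.3]
width: 0.017
finger_force: 30.0
```

```bash
python3 -c "
from h import *
to((.4923,.2247,.215),1.84)"
```

```text
t 8.0 pos [0.4914 0.2253 0.2694] rpy [-3.1397e+00  7.0000e-04  1.8395e+00] F [ 0.4 -0.7 -0.3] w 0.017 ff 30.0
rows of .02: [-0.04  0.04  2.72]
rot rows .12: [-0.02  0.01 -0.  ]
```

>>> carry_out:
  deltas:
    - {"dx": 0,"dy": 0.04,"dz": 0.5,"wx": 0,"wy": 0,"wz": 0,"gripper": 255}
    - {"dx": 0,"dy": 0,"dz": 0.5,"wx": 0,"wy": 0,"wz": 0,"gripper": 255}
    - {"dx": 0,"dy": 0,"dz": 0.5,"wx": 0,"wy": 0,"wz": 0,"gripper": 255}
    - {"dx": 0,"dy": 0,"dz": 0.5,"wx": 0,"wy": 0,"wz": 0,"gripper": 255}
    - {"dx": 0,"dy": 0,"dz": 0.4,"wx": 0,"wy": 0,"wz": 0,"gripper": 255}
    - {"dx": 0,"dy": 0,"dz": 0.3,"wx": 0,"wy": 0,"wz": 0,"gripper": 255}
    - {"dx": 0,"dy": 0,"dz": 0.3,"wx": 0,"wy": 0,"wz": 0,"gripper": 255}
    - {"dx": 0,"dy": 0,"dz": 0.1,"wx": 0,"wy": 0,"wz": 0,"gripper": 255}
    - {"dx": 0,"dy": 0,"dz": 0,"wx": 0,"wy": 0,"wz": 0,"gripper": 255}

```text
time: 8.75
tool_pos: [0.493, 0.2249, 0.2109]
ee_rot: [3.14, 0.0, 1.838]
wrist_force: [-2.5, -1.4, 7.3]
width: 0.0165
finger_force: 30.0
```

Well_2 is plugged too, with contact at 0.211. Now well_1.

>>> carry_out:
  deltas:
    - {"dx": 0,"dy": 0,"dz": -1,"wx": 0,"wy": 0,"wz": 0,"gripper": 255}
    - {"dx": 0,"dy": 0,"dz": -1,"wx": 0,"wy": 0,"wz": 0,"gripper": 255}
    - {"dx": 0,"dy": 0,"dz": -1,"wx": 0,"wy": 0,"wz": 0,"gripper": 255}
    - {"dx": 0,"dy": 0,"dz": -0.1,"wx": 0,"wy": 0,"wz": 0,"gripper": 255}
    - {"dx": 0.6,"dy": -0.08,"dz": 0,"wx": 0,"wy": 0,"wz": 0,"gripper": 255}
    - {"dx": 0.8,"dy": -0.08,"dz": 0,"wx": 0,"wy": 0,"wz": 0,"gripper": 255}
    - {"dx": 0.8,"dy": 0,"dz": 0,"wx": 0,"wy": 0,"wz": 0,"gripper": 255}
    - {"dx": 0.55,"dy": 0,"dz": 0,"wx": 0,"wy": 0,"wz": 0,"gripper": 255}
    - {"dx": 0,"dy": 0,"dz": 0,"wx": 0,"wy": 0,"wz": 0,"gripper": 255}
    - {"dx": 0,"dy": 0,"dz": 0,"wx": 0,"wy": 0,"wz": 0,"gripper": 255}

```text
time: 9.58
tool_pos: [0.4746, 0.2776, 0.2693]
ee_rot: [-3.14, 0.001, 1.839]
wrist_force: [-0.1, -0.4, -0.2]
width: 0.0166
finger_force: 30.0
```

```bash
python3 -c "
from h import *
to((.4753,.277,.215),1.84)"
```

```text
t 9.58 pos [0.4746 0.2776 0.2693] rpy [-3.1395e+00  9.0000e-04  1.8394e+00] F [-0.1 -0.4 -0.2] w 0.0166 ff 30.0
rows of .02: [-0.04  0.03  2.72]
rot rows .12: [-0.02  0.01 -0.01]
```

>>> carry_out:
  deltas:
    - {"dx": -0.04,"dy": 0.03,"dz": 0.5,"wx": 0,"wy": 0,"wz": 0,"gripper": 255}
    - {"dx": 0,"dy": 0,"dz": 0.5,"wx": 0,"wy": 0,"wz": 0,"gripper": 255}
    - {"dx": 0,"dy": 0,"dz": 0.5,"wx": 0,"wy": 0,"wz": 0,"gripper": 255}
    - {"dx": 0,"dy": 0,"dz": 0.5,"wx": 0,"wy": 0,"wz": 0,"gripper": 255}
    - {"dx": 0,"dy": 0,"dz": 0.4,"wx": 0,"wy": 0,"wz": 0,"gripper": 255}
    - {"dx": 0,"dy": 0,"dz": 0.3,"wx": 0,"wy": 0,"wz": 0,"gripper": 255}
    - {"dx": 0,"dy": 0,"dz": 0.3,"wx": 0,"wy": 0,"wz": 0,"gripper": 255}
    - {"dx": 0,"dy": 0,"dz": 0.3,"wx": 0,"wy": 0,"wz": 0,"gripper": 255}
    - {"dx": 0,"dy": 0,"dz": 0.3,"wx": 0,"wy": 0,"wz": 0,"gripper": 255}
    - {"dx": 0,"dy": 0,"dz": 0.2,"wx": 0,"wy": 0,"wz": 0,"gripper": 255}
    - {"dx": 0,"dy": 0,"dz": 0.15,"wx": 0,"wy": 0,"wz": 0,"gripper": 255}
    - {"dx": 0,"dy": 0,"dz": 0.1,"wx": 0,"wy": 0,"wz": 0,"gripper": 255}
    - {"dx": 0,"dy": 0,"dz": 0,"wx": 0,"wy": 0,"wz": 0,"gripper": 255}

```text
time: 10.67
tool_pos: [0.476, 0.2767, 0.191]
ee_rot: [3.141, -0.0, 1.838]
wrist_force: [-1.7, -0.8, 4.0]
width: 0.0165
finger_force: 30.0
```

Well_1 is the empty one: the tip reached full depth, with the TCP at 0.191. Returning the gauge.

>>> carry_out:
  deltas:
    - {"dx": 0,"dy": 0,"dz": -0.7,"wx": 0,"wy": 0,"wz": 0,"gripper": 255}
    - {"dx": 0,"dy": 0,"dz": -1,"wx": 0,"wy": 0,"wz": 0,"gripper": 255}
    - {"dx": 0,"dy": 0,"dz": -1,"wx": 0,"wy": 0,"wz": 0,"gripper": 255}
    - {"dx": 0,"dy": 0,"dz": -1,"wx": 0,"wy": 0,"wz": 0,"gripper": 255}
    - {"dx": 0,"dy": 0,"dz": -1,"wx": 0,"wy": 0,"wz": 0,"gripper": 255}

```text
time: 11.08
tool_pos: [0.476, 0.2766, 0.2847]
ee_rot: [3.141, -0.0, 1.838]
wrist_force: [0.1, -0.1, -0.2]
width: 0.0164
finger_force: 30.0
```

```bash
python3 -c "
from h import *
to((.5184,-.1212,.281),1.838)"
```

```text
t 11.08 pos [0.476  0.2766 0.2847] rpy [ 3.141  -0.      1.8379] F [ 0.1 -0.1 -0.2] w 0.0164 ff 30.0
rows of .02: [-19.75  -3.2    0.18]
rot rows .12: [ 0.01 -0.   -0.  ]
```

>>> carry_out:
  deltas:
    - {"dx": -1,"dy": -0.17,"dz": 0,"wx": 0,"wy": 0,"wz": 0,"gripper": 255}
    - {"dx": -1,"dy": -0.17,"dz": 0,"wx": 0,"wy": 0,"wz": 0,"gripper": 255}
    - {"dx": -1,"dy": -0.17,"dz": 0,"wx": 0,"wy": 0,"wz": 0,"gripper": 255}
    - {"dx": -1,"dy": -0.17,"dz": 0,"wx": 0,"wy": 0,"wz": 0,"gripper": 255}
    - {"dx": -1,"dy": -0.17,"dz": 0,"wx": 0,"wy": 0,"wz": 0,"gripper": 255}
    - {"dx": -1,"dy": -0.17,"dz": 0,"wx": 0,"wy": 0,"wz": 0,"gripper": 255}
    - {"dx": -1,"dy": -0.17,"dz": 0,"wx": 0,"wy": 0,"wz": 0,"gripper": 255}
    - {"dx": -1,"dy": -0.17,"dz": 0,"wx": 0,"wy": 0,"wz": 0,"gripper": 255}
    - {"dx": -1,"dy": -0.17,"dz": 0,"wx": 0,"wy": 0,"wz": 0,"gripper": 255}
    - {"dx": -1,"dy": -0.17,"dz": 0,"wx": 0,"wy": 0,"wz": 0,"gripper": 255}
    - {"dx": -1,"dy": -0.17,"dz": 0,"wx": 0,"wy": 0,"wz": 0,"gripper": 255}
    - {"dx": -1,"dy": -0.17,"dz": 0,"wx": 0,"wy": 0,"wz": 0,"gripper": 255}
    - {"dx": -1,"dy": -0.17,"dz": 0,"wx": 0,"wy": 0,"wz": 0,"gripper": 255}
    - {"dx": -1,"dy": -0.17,"dz": 0,"wx": 0,"wy": 0,"wz": 0,"gripper": 255}
    - {"dx": -1,"dy": -0.17,"dz": 0,"wx": 0,"wy": 0,"wz": 0,"gripper": 255}
    - {"dx": -1,"dy": -0.17,"dz": 0,"wx": 0,"wy": 0,"wz": 0,"gripper": 255}
    - {"dx": -1,"dy": -0.17,"dz": 0,"wx": 0,"wy": 0,"wz": 0,"gripper": 255}
    - {"dx": -1,"dy": -0.17,"dz": 0,"wx": 0,"wy": 0,"wz": 0,"gripper": 255}
    - {"dx": -1,"dy": -0.14,"dz": 0,"wx": 0,"wy": 0,"wz": 0,"gripper": 255}
    - {"dx": -0.75,"dy": 0,"dz": 0,"wx": 0,"wy": 0,"wz": 0,"gripper": 255}

```text
time: 12.75
tool_pos: [0.5185, -0.1229, 0.2839]
ee_rot: [3.141, 0.001, 1.837]
wrist_force: [0.1, -0.7, -1.0]
width: 0.0165
finger_force: 30.0
```

>>> carry_out:
  deltas:
    - {"dx": 0,"dy": 0,"dz": 0.2,"wx": 0,"wy": 0,"wz": 0,"gripper": 255}
    - {"dx": 0,"dy": 0,"dz": 0.2,"wx": 0,"wy": 0,"wz": 0,"gripper": 255}
    - {"dx": 0,"dy": 0,"dz": 0.2,"wx": 0,"wy": 0,"wz": 0,"gripper": 255}

```text
time: 13.0
tool_pos: [0.5184, -0.1206, 0.2711]
ee_rot: [-3.141, -0.001, 1.838]
wrist_force: [-0.4, -0.3, -1.0]
width: 0.0165
finger_force: 30.0
```

```bash
python3 -c "
from h import *
to((.5184,-.1212,.237),1.838)
cv2.imwrite('pics/back.png',cv2.resize(eyes.snapshot('scene')[:,:,::-1][120:240,320:460],None,fx=4,fy=4,interpolation=2))
print([proj('scene',(.5184,-.1212,z)) for z in (.05,.09)])"
```

```text
t 13.0 pos [ 0.5184 -0.1206  0.2711] rpy [-3.1414e+00 -9.0000e-04  1.8383e+00] F [-0.4 -0.3 -1. ] w 0.0165 ff 30.0
rows of .02: [-0.03 -0.01  1.7 ]
rot rows .12: [-0.   -0.01  0.  ]
[array([376.28206926, 185.27868527]), array([377.51174092, 169.51729098])]
```

View pics/back.png

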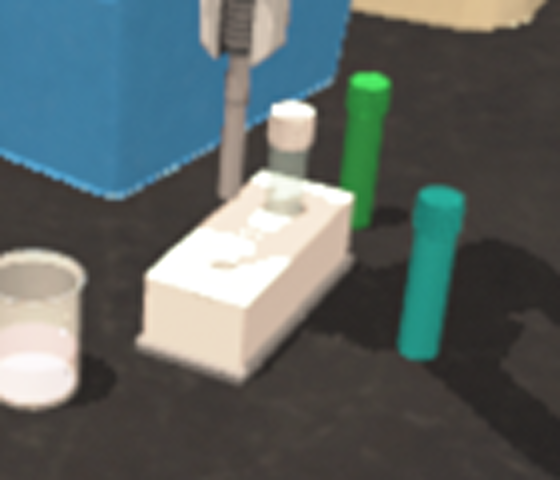

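The tip at crop (229,195) is directly over its hole at (225,262), which matches the projection. Lowering.

>>> carry_out:
  deltas:
    - {"dx": -0.02,"dy": 0,"dz": 0.4,"wx": 0,"wy": 0,"wz": 0,"gripper": 255}
    - {"dx": 0,"dy": 0,"dz": 0.4,"wx": 0,"wy": 0,"wz": 0,"gripper": 255}
    - {"dx": 0,"dy": 0,"dz": 0.4,"wx": 0,"wy": 0,"wz": 0,"gripper": 255}
    - {"dx": 0,"dy": 0,"dz": 0.4,"wx": 0,"wy": 0,"wz": 0,"gripper": 255}
    - {"dx": 0,"dy": 0,"dz": 0.3,"wx": 0,"wy": 0,"wz": 0,"gripper": 255}
    - {"dx": 0,"dy": 0,"dz": 0.3,"wx": 0,"wy": 0,"wz": 0,"gripper": 255}
    - {"dx": 0,"dy": 0,"dz": 0.2,"wx": 0,"wy": 0,"wz": 0,"gripper": 255}
    - {"dx": 0,"dy": 0,"dz": 0,"wx": 0,"wy": 0,"wz": 0,"gripper": 255}

```text
time: 13.72
tool_pos: [0.5181, -0.1216, 0.2224]
ee_rot: [-3.14, -0.001, 1.838]
wrist_force: [-0.9, 0.5, -1.0]
width: 0.0162
finger_force: 30.0
```

Inside the hole with no resistance.

>>> carry_out:
  deltas:
    - {"dx": 0,"dy": 0,"dz": 0.3,"wx": 0,"wy": 0,"wz": 0,"gripper": 255}
    - {"dx": 0,"dy": 0,"dz": 0.3,"wx": 0,"wy": 0,"wz": 0,"gripper": 255}
    - {"dx": 0,"dy": 0,"dz": 0.3,"wx": 0,"wy": 0,"wz": 0,"gripper": 255}
    - {"dx": 0,"dy": 0,"dz": 0.3,"wx": 0,"wy": 0,"wz": 0,"gripper": 255}
    - {"dx": 0,"dy": 0,"dz": 0.2,"wx": 0,"wy": 0,"wz": 0,"gripper": 255}
    - {"dx": 0,"dy": 0,"dz": 0.15,"wx": 0,"wy": 0,"wz": 0,"gripper": 255}
    - {"dx": 0,"dy": 0,"dz": 0.05,"wx": 0,"wy": 0,"wz": 0,"gripper": 255}
    - {"dx": 0,"dy": 0,"dz": 0,"wx": 0,"wy": 0,"wz": 0,"gripper": 255}

```text
time: 14.38
tool_pos: [0.5185, -0.1217, 0.1915]
ee_rot: [-3.141, -0.0, 1.838]
wrist_force: [-0.3, 0.1, -0.6]
width: 0.0168
finger_force: 30.0
```

>>> carry_out:
  deltas:
    - {"dx": 0,"dy": 0,"dz": 0,"wx": 0,"wy": 0,"wz": 0,"gripper": 200}
    - {"dx": 0,"dy": 0,"dz": 0,"wx": 0,"wy": 0,"wz": 0,"gripper": 150}
    - {"dx": 0,"dy": 0,"dz": 0,"wx": 0,"wy": 0,"wz": 0,"gripper": 100}
    - {"dx": 0,"dy": 0,"dz": 0,"wx": 0,"wy": 0,"wz": 0,"gripper": 100}
    - {"dx": 0,"dy": 0,"dz": 0,"wx": 0,"wy": 0,"wz": 0,"gripper": 100}
    - {"dx": 0,"dy": 0,"dz": 0,"wx": 0,"wy": 0,"wz": 0,"gripper": 100}
    - {"dx": 0,"dy": 0,"dz": -1,"wx": 0,"wy": 0,"wz": 0,"gripper": 100}
    - {"dx": 0,"dy": 0,"dz": -1,"wx": 0,"wy": 0,"wz": 0,"gripper": 100}
    - {"dx": 0,"dy": 0,"dz": -1,"wx": 0,"wy": 0,"wz": 0,"gripper": 100}
    - {"dx": 0,"dy": 0,"dz": -0.5,"wx": 0,"wy": 0,"wz": 0,"gripper": 100}
    - {"dx": -1,"dy": 0,"dz": 0,"wx": 0,"wy": 0,"wz": 0,"gripper": 100}
    - {"dx": -1,"dy": 0,"dz": 0,"wx": 0,"wy": 0,"wz": 0,"gripper": 100}
    - {"dx": -1,"dy": 0,"dz": 0,"wx": 0,"wy": 0,"wz": 0,"gripper": 100}
    - {"dx": -0.9,"dy": 0,"dz": 0,"wx": 0,"wy": 0,"wz": 0,"gripper": 100}
    - {"dx": 0,"dy": 0,"dz": 0,"wx": 0,"wy": 0,"wz": 0,"gripper": 100}

```text
time: 15.63
tool_pos: [0.5394, -0.1996, 0.2608]
ee_rot: [-3.141, 0.001, 1.835]
wrist_force: [-0.3, 0.5, -0.1]
width: 0.0568
finger_force: 0.0
```

```bash
python3 -c "
from h import *
to((.5391,-.1980,.179),1.838)
cv2.imwrite('pics/v.png',cv2.resize(eyes.snapshot('scene')[:,:,::-1][110:230,320:460],None,fx=4,fy=4,interpolation=2))"
```

```text
t 15.63 pos [ 0.5394 -0.1996  0.2608] rpy [-3.1406e+00  1.0000e-03  1.8349e+00] F [-0.3  0.5 -0.1] w 0.0568 ff 0.0
rows of .02: [0.09 0.01 4.09]
rot rows .12: [-0.01  0.01 -0.03]
```

View pics/v.png

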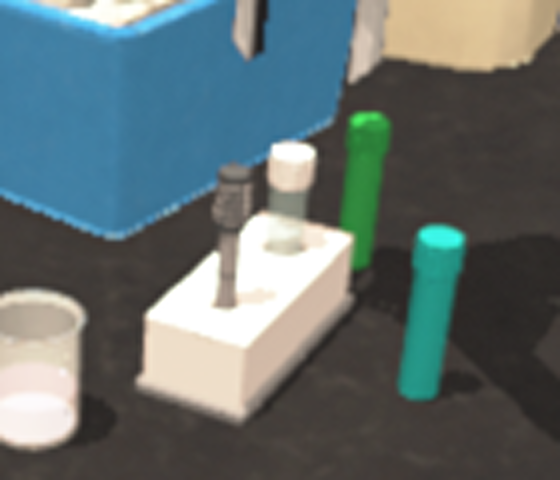

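The gauge stands upright in its hole at crop (230,235). The vial's white cap is at (292,165), below the open fingers. Lowering onto the cap and closing.

>>> carry_out:
  deltas:
    - {"dx": 0.06,"dy": 0,"dz": 0.5,"wx": 0,"wy": 0,"wz": 0,"gripper": 100}
    - {"dx": 0,"dy": 0,"dz": 0.8,"wx": 0,"wy": 0,"wz": 0,"gripper": 100}
    - {"dx": 0,"dy": 0,"dz": 0.8,"wx": 0,"wy": 0,"wz": 0,"gripper": 100}
    - {"dx": 0,"dy": 0,"dz": 0.8,"wx": 0,"wy": 0,"wz": 0,"gripper": 100}
    - {"dx": 0,"dy": 0,"dz": 0.7,"wx": 0,"wy": 0,"wz": 0,"gripper": 100}
    - {"dx": 0,"dy": 0,"dz": 0.4,"wx": 0,"wy": 0,"wz": 0,"gripper": 100}
    - {"dx": 0,"dy": 0,"dz": 0,"wx": 0,"wy": 0,"wz": 0,"gripper": 100}
    - {"dx": 0,"dy": 0,"dz": 0,"wx": 0,"wy": 0,"wz": 0,"gripper": 160}
    - {"dx": 0,"dy": 0,"dz": 0,"wx": 0,"wy": 0,"wz": 0,"gripper": 180}
    - {"dx": 0,"dy": 0,"dz": 0,"wx": 0,"wy": 0,"wz": 0,"gripper": 200}
    - {"dx": 0,"dy": 0,"dz": 0,"wx": 0,"wy": 0,"wz": 0,"gripper": 220}
    - {"dx": 0,"dy": 0,"dz": 0,"wx": 0,"wy": 0,"wz": 0,"gripper": 240}
    - {"dx": 0,"dy": 0,"dz": 0,"wx": 0,"wy": 0,"wz": 0,"gripper": 255}
    - {"dx": 0,"dy": 0,"dz": 0,"wx": 0,"wy": 0,"wz": 0,"gripper": 255}

```text
time: 16.85
tool_pos: [0.5391, -0.196, 0.1824]
ee_rot: [3.141, 0.001, 1.838]
wrist_force: [0.2, -0.0, 2.2]
width: 0.0221
finger_force: 30.0
```

```bash
python3 -c "
from h import *
to((.5391,-.1980,.179),1.838)"
```

```text
t 16.85 pos [ 0.5391 -0.196   0.1824] rpy [3.1406e+00 9.0000e-04 1.8377e+00] F [ 0.2 -0.   2.2] w 0.0221 ff 30.0
rows of .02: [-0.1  -0.03  0.17]
rot rows .12: [ 0.01  0.01 -0.  ]
```

>>> carry_out:
  deltas:
    - {"dx": 0,"dy": 0,"dz": -0.4,"wx": 0,"wy": 0,"wz": 0,"gripper": 255}
    - {"dx": 0,"dy": 0,"dz": -0.8,"wx": 0,"wy": 0,"wz": 0,"gripper": 255}
    - {"dx": 0,"dy": 0,"dz": -1,"wx": 0,"wy": 0,"wz": 0,"gripper": 255}
    - {"dx": 0,"dy": 0,"dz": -1,"wx": 0,"wy": 0,"wz": 0,"gripper": 255}
    - {"dx": 0,"dy": 0,"dz": -1,"wx": 0,"wy": 0,"wz": 0,"gripper": 255}
    - {"dx": 0,"dy": 0,"dz": -1,"wx": 0,"wy": 0,"wz": 0,"gripper": 255}
    - {"dx": 0,"dy": 0,"dz": -1,"wx": 0,"wy": 0,"wz": 0,"gripper": 255}
    - {"dx": 0,"dy": 0,"dz": -1,"wx": 0,"wy": 0,"wz": 0,"gripper": 255}
    - {"dx": 0,"dy": 0,"dz": -0.7,"wx": 0,"wy": 0,"wz": 0,"gripper": 255}
    - {"dx": 0,"dy": 0,"dz": 0,"wx": 0,"wy": 0,"wz": 0,"gripper": 255}

```text
time: 17.68
tool_pos: [0.5395, -0.1961, 0.3443]
ee_rot: [3.136, 0.005, 1.838]
wrist_force: [-0.5, -0.6, 0.2]
width: 0.0223
finger_force: 30.0
```

```bash
python3 -c "
from h import *
to((.4755,.2785,.34),1.84)"
```

```text
t 17.68 pos [ 0.5395 -0.1961  0.3443] rpy [3.1359 0.005  1.8377] F [-0.5 -0.6  0.2] w 0.0223 ff 30.0
rows of .02: [23.74  3.17  0.12]
rot rows .12: [ 0.05  0.04 -0.02]
```

>>> carry_out:
  deltas:
    - {"dx": 0.7,"dy": 0.1,"dz": 0,"wx": 0,"wy": 0,"wz": 0,"gripper": 255}
    - {"dx": 1,"dy": 0.14,"dz": 0,"wx": 0,"wy": 0,"wz": 0,"gripper": 255}
    - {"dx": 1,"dy": 0.14,"dz": 0,"wx": 0,"wy": 0,"wz": 0,"gripper": 255}
    - {"dx": 1,"dy": 0.14,"dz": 0,"wx": 0,"wy": 0,"wz": 0,"gripper": 255}
    - {"dx": 1,"dy": 0.14,"dz": 0,"wx": 0,"wy": 0,"wz": 0,"gripper": 255}
    - {"dx": 1,"dy": 0.14,"dz": 0,"wx": 0,"wy": 0,"wz": 0,"gripper": 255}
    - {"dx": 1,"dy": 0.14,"dz": 0,"wx": 0,"wy": 0,"wz": 0,"gripper": 255}
    - {"dx": 1,"dy": 0.14,"dz": 0,"wx": 0,"wy": 0,"wz": 0,"gripper": 255}
    - {"dx": 1,"dy": 0.14,"dz": 0,"wx": 0,"wy": 0,"wz": 0,"gripper": 255}
    - {"dx": 1,"dy": 0.14,"dz": 0,"wx": 0,"wy": 0,"wz": 0,"gripper": 255}
    - {"dx": 1,"dy": 0.14,"dz": 0,"wx": 0,"wy": 0,"wz": 0,"gripper": 255}
    - {"dx": 1,"dy": 0.14,"dz": 0,"wx": 0,"wy": 0,"wz": 0,"gripper": 255}
    - {"dx": 1,"dy": 0.14,"dz": 0,"wx": 0,"wy": 0,"wz": 0,"gripper": 255}
    - {"dx": 1,"dy": 0.14,"dz": 0,"wx": 0,"wy": 0,"wz": 0,"gripper": 255}
    - {"dx": 1,"dy": 0.14,"dz": 0,"wx": 0,"wy": 0,"wz": 0,"gripper": 255}
    - {"dx": 1,"dy": 0.14,"dz": 0,"wx": 0,"wy": 0,"wz": 0,"gripper": 255}
    - {"dx": 1,"dy": 0.14,"dz": 0,"wx": 0,"wy": 0,"wz": 0,"gripper": 255}
    - {"dx": 1,"dy": 0.14,"dz": 0,"wx": 0,"wy": 0,"wz": 0,"gripper": 255}
    - {"dx": 1,"dy": 0.14,"dz": 0,"wx": 0,"wy": 0,"wz": 0,"gripper": 255}
    - {"dx": 1,"dy": 0.14,"dz": 0,"wx": 0,"wy": 0,"wz": 0,"gripper": 255}

```text
time: 19.35
tool_pos: [0.4866, 0.2003, 0.3376]
ee_rot: [-3.138, -0.0, 1.838]
wrist_force: [0.8, -0.8, -0.4]
width: 0.0225
finger_force: 30.0
```

>>> carry_out:
  deltas:
    - {"dx": 1,"dy": 0.14,"dz": 0.5,"wx": 0,"wy": 0,"wz": 0,"gripper": 255}
    - {"dx": 1,"dy": 0.14,"dz": 0.5,"wx": 0,"wy": 0,"wz": 0,"gripper": 255}
    - {"dx": 1,"dy": 0.14,"dz": 0.5,"wx": 0,"wy": 0,"wz": 0,"gripper": 255}
    - {"dx": 0.9,"dy": 0.06,"dz": 0.7,"wx": 0,"wy": 0,"wz": 0,"gripper": 255}
    - {"dx": 0,"dy": 0,"dz": 0.7,"wx": 0,"wy": 0,"wz": 0,"gripper": 255}
    - {"dx": 0,"dy": 0,"dz": 0,"wx": 0,"wy": 0,"wz": 0,"gripper": 255}
    - {"dx": 0,"dy": 0,"dz": 0,"wx": 0,"wy": 0,"wz": 0,"gripper": 255}

```text
time: 19.93
tool_pos: [0.4753, 0.2767, 0.2793]
ee_rot: [-3.136, 0.001, 1.839]
wrist_force: [-0.7, 0.4, -0.5]
width: 0.0223
finger_force: 30.0
```

```bash
python3 -c "
from h import *
to((.4755,.2785,.25),1.84)
o=robot.get_obs()['tool_pos']
cv2.imwrite('pics/w1.png',cv2.resize(eyes.snapshot('scene')[:,:,::-1][160:310,160:310],None,fx=4,fy=4,interpolation=2))
b=o[2]-.1704
f=lambda X:(proj('scene',X)-160)*4
print('expected vial bottom',f((o[0],o[1],b)),'shift -1.7',f((o[0]+.0005,o[1]-.0016,b)),'mouth',f((.4753,.277,.07)))"
```

```text
t 19.93 pos [0.4753 0.2767 0.2793] rpy [-3.1365e+00  9.0000e-04  1.8387e+00] F [-0.7  0.4 -0.5] w 0.0223 ff 30.0
rows of .02: [0.09 0.04 1.46]
rot rows .12: [-0.04  0.01 -0.01]
expected vial bottom [269.80567599 358.8868866 ] shift -1.7 [272.76781739 356.50345791] mouth [281.76153767 435.21411456]
```

View pics/w1.png

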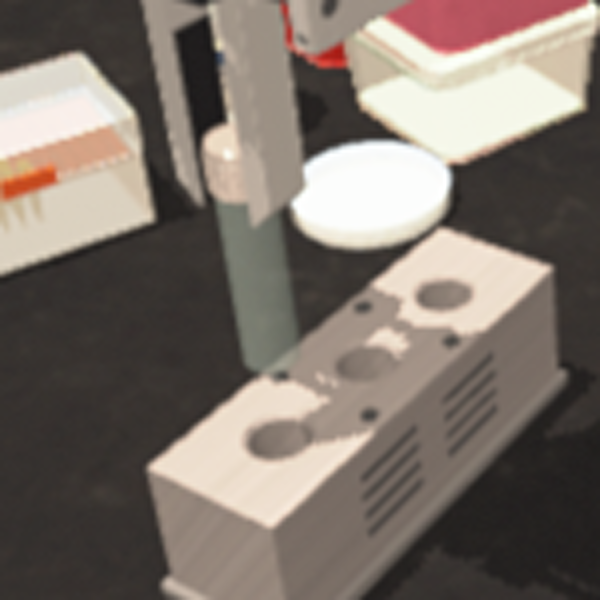

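The vial hangs vertical with its bottom at about crop (272,362). Well_1's mouth is at (280,440), and both match the projections to about 1 px. Descending with force checks.

>>> carry_out:
  deltas:
    - {"dx": 0.06,"dy": 0.02,"dz": 0.4,"wx": -0.04,"wy": 0,"wz": 0,"gripper": 255}
    - {"dx": 0,"dy": 0,"dz": 0.4,"wx": 0,"wy": 0,"wz": 0,"gripper": 255}
    - {"dx": 0,"dy": 0,"dz": 0.4,"wx": 0,"wy": 0,"wz": 0,"gripper": 255}
    - {"dx": 0,"dy": 0,"dz": 0.3,"wx": 0,"wy": 0,"wz": 0,"gripper": 255}
    - {"dx": 0,"dy": 0,"dz": 0.2,"wx": 0,"wy": 0,"wz": 0,"gripper": 255}
    - {"dx": 0,"dy": 0,"dz": 0,"wx": 0,"wy": 0,"wz": 0,"gripper": 255}
    - {"dx": 0,"dy": 0,"dz": 0,"wx": 0,"wy": 0,"wz": 0,"gripper": 255}

```text
time: 20.57
tool_pos: [0.4769, 0.2777, 0.2473]
ee_rot: [3.137, 0.0, 1.838]
wrist_force: [-1.3, 0.3, -0.3]
width: 0.0223
finger_force: 30.0
```

```bash
python3 -c "
from h import *
to((.4755,.2780,.237),1.84)"
```

```text
t 20.57 pos [0.4769 0.2777 0.2473] rpy [3.1375e+00 2.0000e-04 1.8376e+00] F [-1.3  0.3 -0.3] w 0.0223 ff 30.0
rows of .02: [ 0.03 -0.07  0.51]
rot rows .12: [ 0.03  0.   -0.02]
```

>>> carry_out:
  deltas:
    - {"dx": 0,"dy": -0.06,"dz": 0.15,"wx": 0.02,"wy": 0,"wz": 0,"gripper": 255}
    - {"dx": 0,"dy": 0,"dz": 0.15,"wx": 0,"wy": 0,"wz": 0,"gripper": 255}
    - {"dx": 0,"dy": 0,"dz": 0.15,"wx": 0,"wy": 0,"wz": 0,"gripper": 255}
    - {"dx": 0,"dy": 0,"dz": 0.15,"wx": 0,"wy": 0,"wz": 0,"gripper": 255}
    - {"dx": 0,"dy": 0,"dz": 0.15,"wx": 0,"wy": 0,"wz": 0,"gripper": 255}
    - {"dx": 0,"dy": 0,"dz": 0,"wx": 0,"wy": 0,"wz": 0,"gripper": 255}
    - {"dx": 0,"dy": 0,"dz": 0,"wx": 0,"wy": 0,"wz": 0,"gripper": 255}

```text
time: 21.15
tool_pos: [0.4757, 0.2775, 0.2323]
ee_rot: [3.14, 0.0, 1.838]
wrist_force: [0.1, 0.5, 0.1]
width: 0.0222
finger_force: 30.0
```

```bash
python3 -c "
from h import *
to((.4755,.2780,.232),1.84)"
```

```text
t 21.15 pos [0.4757 0.2775 0.2323] rpy [3.1399e+00 2.0000e-04 1.8378e+00] F [0.1 0.5 0.1] w 0.0222 ff 30.0
rows of .02: [ 0.03 -0.01  0.01]
rot rows .12: [ 0.01  0.   -0.02]
```

8 mm in, with no contact force. Continuing.

>>> carry_out:
  deltas:
    - {"dx": 0,"dy": 0,"dz": 0.2,"wx": 0,"wy": 0,"wz": 0,"gripper": 255}
    - {"dx": 0,"dy": 0,"dz": 0.2,"wx": 0,"wy": 0,"wz": 0,"gripper": 255}
    - {"dx": 0,"dy": 0,"dz": 0.2,"wx": 0,"wy": 0,"wz": 0,"gripper": 255}
    - {"dx": 0,"dy": 0,"dz": 0.2,"wx": 0,"wy": 0,"wz": 0,"gripper": 255}
    - {"dx": 0,"dy": 0,"dz": 0.2,"wx": 0,"wy": 0,"wz": 0,"gripper": 255}
    - {"dx": 0,"dy": 0,"dz": 0.2,"wx": 0,"wy": 0,"wz": 0,"gripper": 255}
    - {"dx": 0,"dy": 0,"dz": 0,"wx": 0,"wy": 0,"wz": 0,"gripper": 255}

```text
time: 21.73
tool_pos: [0.4755, 0.2774, 0.2073]
ee_rot: [3.141, 0.0, 1.838]
wrist_force: [-0.0, 0.1, -1.3]
width: 0.0223
finger_force: 30.0
```

>>> carry_out:
  deltas:
    - {"dx": 0,"dy": 0,"dz": 0.2,"wx": 0,"wy": 0,"wz": 0,"gripper": 255}
    - {"dx": 0,"dy": 0,"dz": 0.2,"wx": 0,"wy": 0,"wz": 0,"gripper": 255}
    - {"dx": 0,"dy": 0,"dz": 0.2,"wx": 0,"wy": 0,"wz": 0,"gripper": 255}
    - {"dx": 0,"dy": 0,"dz": 0.2,"wx": 0,"wy": 0,"wz": 0,"gripper": 255}
    - {"dx": 0,"dy": 0,"dz": 0.2,"wx": 0,"wy": 0,"wz": 0,"gripper": 255}
    - {"dx": 0,"dy": 0,"dz": 0.15,"wx": 0,"wy": 0,"wz": 0,"gripper": 255}
    - {"dx": 0,"dy": 0,"dz": 0.1,"wx": 0,"wy": 0,"wz": 0,"gripper": 255}
    - {"dx": 0,"dy": 0,"dz": 0,"wx": 0,"wy": 0,"wz": 0,"gripper": 255}
    - {"dx": 0,"dy": 0,"dz": 0,"wx": 0,"wy": 0,"wz": 0,"gripper": 255}

```text
time: 22.48
tool_pos: [0.476, 0.2776, 0.1835]
ee_rot: [3.139, 0.0, 1.838]
wrist_force: [-0.5, 0.4, 0.0]
width: 0.0223
finger_force: 30.0
```

>>> carry_out:
  deltas:
    - {"dx": 0,"dy": 0,"dz": 0.08,"wx": 0,"wy": 0,"wz": 0,"gripper": 255}
    - {"dx": 0,"dy": 0,"dz": 0.07,"wx": 0,"wy": 0,"wz": 0,"gripper": 255}
    - {"dx": 0,"dy": 0,"dz": 0,"wx": 0,"wy": 0,"wz": 0,"gripper": 255}

```text
time: 22.73
tool_pos: [0.4764, 0.2779, 0.1823]
ee_rot: [3.137, -0.0, 1.838]
wrist_force: [-0.9, -0.4, 4.0]
width: 0.0224
finger_force: 30.0
```

Home: contact at 0.1823. Release and retreat upward.

>>> carry_out:
  deltas:
    - {"dx": 0,"dy": 0,"dz": -0.05,"wx": 0,"wy": 0,"wz": 0,"gripper": 255}
    - {"dx": 0,"dy": 0,"dz": 0,"wx": 0,"wy": 0,"wz": 0,"gripper": 220}
    - {"dx": 0,"dy": 0,"dz": 0,"wx": 0,"wy": 0,"wz": 0,"gripper": 160}
    - {"dx": 0,"dy": 0,"dz": 0,"wx": 0,"wy": 0,"wz": 0,"gripper": 100}
    - {"dx": 0,"dy": 0,"dz": 0,"wx": 0,"wy": 0,"wz": 0,"gripper": 100}
    - {"dx": 0,"dy": 0,"dz": 0,"wx": 0,"wy": 0,"wz": 0,"gripper": 100}
    - {"dx": 0,"dy": 0,"dz": -0.5,"wx": 0,"wy": 0,"wz": 0,"gripper": 100}
    - {"dx": 0,"dy": 0,"dz": -1,"wx": 0,"wy": 0,"wz": 0,"gripper": 100}
    - {"dx": 0,"dy": 0,"dz": -1,"wx": 0,"wy": 0,"wz": 0,"gripper": 100}
    - {"dx": 0,"dy": 0,"dz": -1,"wx": 0,"wy": 0,"wz": 0,"gripper": 100}
    - {"dx": 0,"dy": 0,"dz": -1,"wx": 0,"wy": 0,"wz": 0,"gripper": 100}
    - {"dx": 0,"dy": 0,"dz": -1,"wx": 0,"wy": 0,"wz": 0,"gripper": 100}
    - {"dx": 0,"dy": 0,"dz": 0,"wx": 0,"wy": 0,"wz": 0,"gripper": 100}

```text
time: 23.82
tool_pos: [0.4771, 0.2782, 0.2975]
ee_rot: [3.13, -0.002, 1.838]
wrist_force: [0.6, 0.2, 1.6]
width: 0.0573
finger_force: 0.0
```

```bash
python3 -c "
from h import *
to(None)
cv2.imwrite('pics/end.png',cv2.resize(eyes.snapshot('scene')[:,:,::-1][130:330,170:460],None,fx=2.7,fy=2.7,interpolation=2))
print([(proj('scene',(.4755,.277,z))-(170,130))*2.7 for z in (.112,.132)])"
```

```text
t 23.82 pos [0.4771 0.2782 0.2975] rpy [ 3.1295e+00 -1.5000e-03  1.8378e+00] F [0.6 0.2 1.6] w 0.0573 ff 0.0
[array([153.79097413, 319.02874792]), array([149.16216186, 291.13518555])]
```

View pics/end.png

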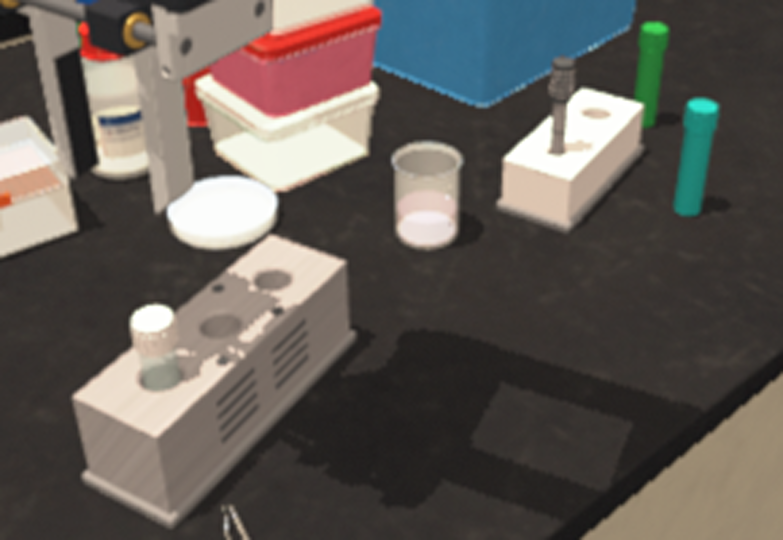

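The vial stands in well_1 with its cap top at crop (153,318). That matches the "fully home" projection of (154,319). The gauge is upright in its hole at (562,105), and the beaker and petri dish haven't moved.

```bash
python3 -c "
from bench import robot
print(robot.close_job())"
```

```text
the job is handed in; nothing more can be done
None
```

The job is handed in: well_1 was the empty well, the gauge is back upright in its hole in the stand, the new vial is fully home in well_1 and released, and the beaker and petri dish were left where they were (about 24 of the 72 s used).

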